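# Feel out the high cork bumper on the bin slide and press it level

## Robot

A 6-joint arm with a two-finger parallel gripper is mounted at the origin on the work surface. World frame = base frame: x ahead of the robot, y to its left, z up, the work surface at z = 0. Lengths are in mm, angles in rad, forces in N, time in s.
With the tool pointing down it reaches from about 400 to 825 mm from the base axis. Payload 7 kg.
Tool frame: the origin (TCP) lies midway between the tips of the shut fingers; the grasp point (between the pads) lies 19 mm behind it; z points along the fingers, y is the line along which they close (so a half turn about z gives the same grasp; the last joint's range is limited). The gripper opens to 88 mm and grips with 3 to 60 N. Pads are 19 mm wide; open, the fingers measure 130 mm over their backs; the gripper's body (78 mm by 193 mm) begins 47 mm behind the grasp point.
Start: joints at [-0.867, 0.359, 0.012, 0, -1.224, -0.288], TCP at [272.619, -617.474, 226.561] pointing down, gripper open.
Joint ranges: [-3.07, 3.07], [-1.43, 2.12], [-1.02, 1.25], [-3.03, 1.67], [-3.05, -0], [-3.03, 3.03]. Speed limits (rad/s): [2.39, 2.39, 3.01, 3.14, 3.14, 3.14].

## Interface

Orientations are given as a unit quaternion [x, y, z, w].
In Python, from rig import env gives the robot as it stands. Calls block until the motion is done:
- env.move_pose(position, orientation): joint-space move of the TCP to a pose.
- env.movel(position, orientation=None, rate=150): straight line of the TCP; orientation=None keeps the orientation; rate is the mean speed in mm/s.
- env.goto_joints(angles): joint-space move.
- env.set_gripper(opening): finger opening in mm; the grip force is fixed at half the most; returns when the fingers have stopped.
- env.hold(seconds).
- env.inverse_kinematics(position, orientation): joint angles nearest the present ones, or None.
- env.snapshot(name): name is "scene" or "top" or "wrist"; returns a dict with "frame" (480x640x3 uint8, blue, green, red), "fov_y" (degrees; the focal length in pixels is half the picture's height over the tangent of half this angle, whatever the lens; pixels are square), "cx", "cy" (the principal point, pixels), "k1" (the pictures are not rectified: a ray, as slopes to the right and down, at radius r is drawn at 1 + k1 r^2 times it, then the intrinsics apply), "R" (3x3) and "t" (3): a world point X has camera coordinates R X + t. Camera axes: x right, y down, z forward; pixel columns grow to the right and rows downward; lengths in mm; the calibration is good to about 2 mm. A picture is of the moment at which its call begins. There is no depth.
A pose or a line that the arm cannot do raises env.Unreachable and nothing moves.
- env.close_job(): hands the job in; it is judged then, once.
Readings, each from a call of its own:
- env.read_clock(): time.
- env.read_q(): joint angles.
- env.read_joint_vel(): joint speeds.
- env.read_joint_efforts(): joint torques, N m.
- env.read_tcp_pos(): TCP position.
- env.read_eef_rot(): TCP orientation.
- env.read_contact_force(): force on the tool from outside, world axes, zero at the start.
- env.read_wrist_torque(): the same for the moment, N m.
- env.read_opening(): finger opening in mm.
- env.read_grip_force(): force on a finger pad.
Only numpy, scipy, OpenCV 4.12 (cv2) and the standard library are available. Lean on these libraries where they do the work, as an engineer would, in place of code of your own. Each camera call takes 0.05 s, during which the arm holds its last target. There are 200 camera calls.

## Task

The dark bin rocks on its slide because one of the five cork bumpers on the blue deck has worked its way up. Using the wooden pestle as a probe, feel gently over the bumpers to find the one that stands high, and press it down level with the other four without driving any bumper in. Then stand the pestle back in its mortar; do not touch the slide with the gripper, and leave the bin, jar, cup and creamer where they are.

Things in the scene. Friction and masses are not known exactly. Their poses are not given: they have to be found in the camera images.
- rails: Bin slide: two dark steel rails, 270 mm along its x, 90 mm either side of its centre, 20 mm high; fixed. Origin: centre, on the shelf. Between them lies a fixed blue deck, 220 x 150 mm, with five round cork bumpers, 26 mm across. The deck's height differs each time and is not measured: its top is 24 to 36 mm above the shelf. Neither the deck's nor the bumpers' heights are given in the state.
- pestle: Pale wooden pestle, 150 mm long, 70 g, standing upright in the mortar. Origin: centre of its flat 20 mm wide foot, z up along it. Round grip 20 mm thick from 58 to 138 mm above the foot; below it a bulb 32 mm thick; 25 mm knob at the top.
- mortar: Small dark wooden mortar, loose, 0.4 kg, 80 mm wide and 58 mm high, round and open at the top. Origin: centre of its underside. Its inner floor is 12 mm up; the hollow is about 40 mm wide at the floor and 58 mm at the mouth.
- bin: Bystander: dark open plastic bin, 200 x 140 x 110 mm high, origin under its centre.
- jar: Bystander: empty mason jar with metal cap, 80 mm wide, 128 mm high, origin under its centre.
- cup: Bystander: aluminium measuring cup, 72 mm wide, 50 mm high, flat handle to its +y reaching 109 mm from the centre; origin under the cup's centre.
- creamer: Bystander: white ceramic creamer, 72 mm wide, 92 mm high, loop handle to its +y reaching 60 mm; origin under its centre.
- spot_1 (a point): Point on the shelf surface (z = 0) straight below the centre of one of the five cork bumpers. Four bumpers stand about 3 mm above the deck, one (at any of the five spots) 5 to 7 mm higher. A bumper slides straight down, held by friction: it stays put below about 12 N, gives way above that, has no stop before its top is flush with the deck, and stays where it is left.
- spot_2 (a point): Point on the shelf surface straight below the centre of another cork bumper, as spot_1.
- spot_3 (a point): Point on the shelf surface straight below the centre of another cork bumper, as spot_1.
- spot_4 (a point): Point on the shelf surface straight below the centre of another cork bumper, as spot_1.
- spot_5 (a point): Point on the shelf surface straight below the centre of another cork bumper, as spot_1.
Not all that is in view belongs to the job. Several things have the shape of the pestle; the one meant has the colours described above.

How it is judged:
By the outcome, as a careful person would: the job done as asked, in the order asked, and still so for the second after the job is handed in, with the robot touching nothing.
It also fails if it takes over 67 s, if anything falls off the work surface, if the arm or the gripper's body presses on something with over 40 N, if the wrist force passes 120 N, or if a joint passes its speed limit or range.

## Working session

There is one attempt and no reset: what is moved stays moved. The work goes in short steps, each a Python script; the robot and the scene stay as the last script left them, time stands still between calls to the robot, and variables do not carry over. Pictures are saved under pics/ and viewed, at most 10 in all, crops included, and the job is handed in when it is done.

```bash
ls; mkdir -p pics; python3 - <<'E'
from rig import env
import cv2,pickle
for n in ["scene","top"]:
    s=env.snapshot(n); cv2.imwrite(f"pics/{n}0.png",s["frame"]); pickle.dump(s,open(f"{n}0.pkl","wb"))
    print(n,s["fov_y"],s["cx"],s["cy"],s["k1"],s["R"],s["t"])
print(env.read_clock(),env.read_eef_rot(),env.read_opening())
E
```

```text
pics
scene 57.64030063282496 318.65308572781635 238.12702854060217 -0.04721260835427876 [[-0.41679076  0.90888408  0.01466913]
 [ 0.74834852  0.3522446  -0.56204825]
 [-0.51600383 -0.22327889 -0.82697436]] [ 229.39795294 -401.4879047  1281.83002856]
top 45.475268988563826 317.5790785724266 244.56239605962844 -0.18210769265609536 [[ 2.33111348e-02 -9.99728125e-01 -5.16180112e-04]
 [-9.96154879e-01 -2.31841936e-02 -8.44863894e-02]
 [ 8.44514524e-02  2.48366895e-03 -9.96424500e-01]] [   5.9361009   598.04175422 1545.00832758]
0.1 [-2.06367815e-01  9.78474205e-01  7.12154864e-04 -2.17186492e-04] 87.89037552703702
```

View pics/top0.png

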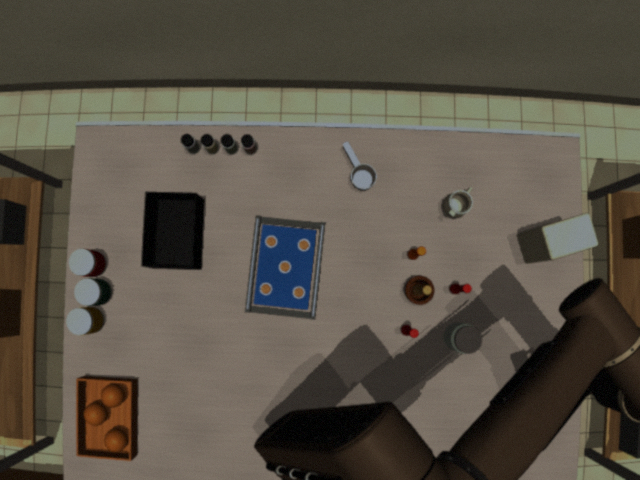

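View pics/scene0.png

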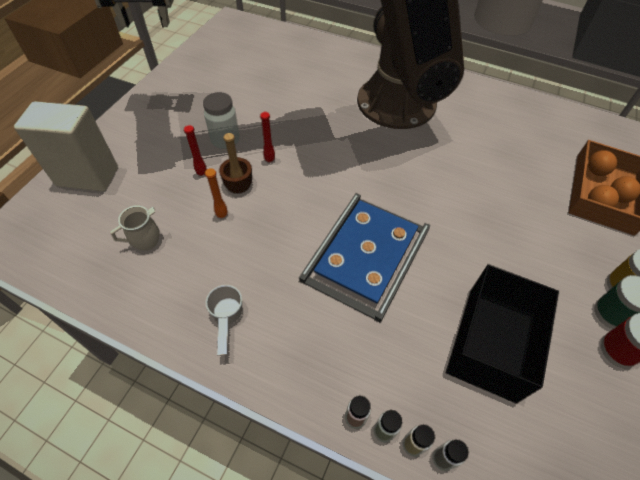

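```bash
cat > h.py <<'E'
import numpy as np,cv2,pickle
def K(s):
    f=240/np.tan(np.radians(s["fov_y"]/2)); return np.array([[f,0,s["cx"]],[0,f,s["cy"]],[0,0,1.]])
def ray(s,uv):
    d=((np.array(uv,float)-[s["cx"],s["cy"]])/K(s)[0,0]); p=d.copy()
    for _ in range(30): p=d/(1+s["k1"]*(p@p))
    R=np.array(s["R"]);t=np.array(s["t"]); return -R.T@t, R.T@np.array([p[0],p[1],1])
def atz(s,uv,z):
    c,d=ray(s,uv); return c+d*(z-c[2])/d[2]
def proj(s,X):
    c=np.array(s["R"])@np.array(X,float)+s["t"]; p=c[:2]/c[2]; p=p*(1+s["k1"]*(p@p)); return p*K(s)[0,0]+[s["cx"],s["cy"]]
def tri(vs):
    A=np.zeros((3,3));b=np.zeros(3)
    for s,uv in vs:
        c,d=ray(s,uv); d=d/np.linalg.norm(d); P=np.eye(3)-np.outer(d,d);A+=P;b+=P@c
    X=np.linalg.solve(A,b); return X
E
python3 - <<'E'
from h import *
T=pickle.load(open("top0.pkl","rb"));S=pickle.load(open("scene0.pkl","rb"))
def blobs(s,box):
    x0,y0,x1,y1=box; im=s["frame"][y0:y1,x0:x1].astype(int); b,g,r=im[...,0],im[...,1],im[...,2]
    m=((r>b+25)&(r>110)).astype(np.uint8)
    n,l,st,c=cv2.connectedComponentsWithStats(m)
    return [(c[i]+[x0,y0],st[i,4]) for i in range(1,n) if st[i,4]>20]
for n,s,box in(("T",T,(250,220,322,312)),("S",S,(310,200,425,305))):
    for c,a in blobs(s,box): print(n,c.round(1),a,atz(s,c,33).round(1))
def crop(s,box,w,h,): x0,y0,x1,y1=box; return cv2.resize(s["frame"][y0:y1,x0:x1],(w,h),interpolation=cv2.INTER_CUBIC)
a=crop(T,(235,205,335,325),400,480)  # x4
b=crop(S,(295,185,435,325),400,400) #2.857
o=np.zeros((480,800,3),np.uint8);o[:,:400]=a;o[:400,400:]=b;cv2.imwrite("pics/c1.png",cv2.convertScaleAbs(o,alpha=1.4))
a=crop(T,(390,230,490,350),400,480); b=crop(S,(170,85,290,229),400,480)
cv2.imwrite("pics/c2.png",cv2.convertScaleAbs(np.hstack([a,b]),alpha=1.5))
E
```

```text
T [270.8 241. ] 64 [603.8 148.   33. ]
T [303.3 244.5] 64 [596.4  58.7  33. ]
T [284.3 266.3] 65 [535.5 109.   33. ]
T [265.2 288.4] 68 [474.3 159.4  33. ]
T [298.2 292. ] 64 [466.6  69.3  33. ]
S [362.5 217.1] 82 [463.7  70.4  33. ]
S [399.2 232. ] 86 [467.4 160.2  33. ]
S [367.7 246. ] 91 [532.7 109.5  33. ]
S [335.6 259.4] 99 [594.2  59.6  33. ]
S [373.6 277.6] 102 [601.3 149.3  33. ]
```

View pics/c1.png

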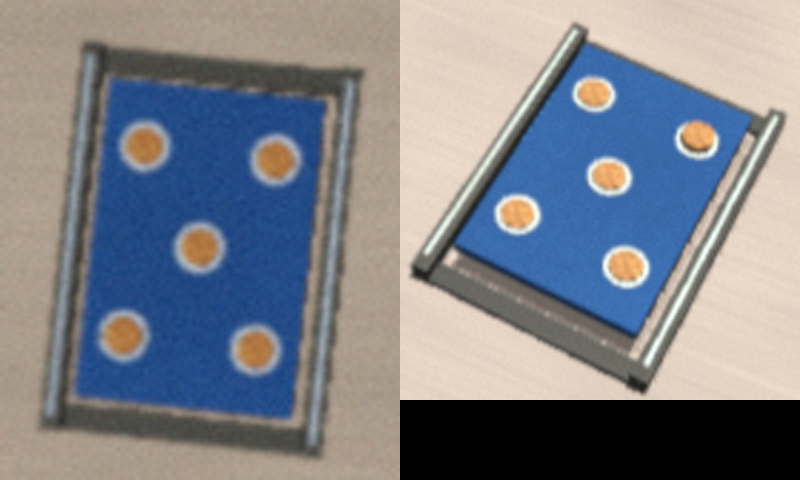

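View pics/c2.png

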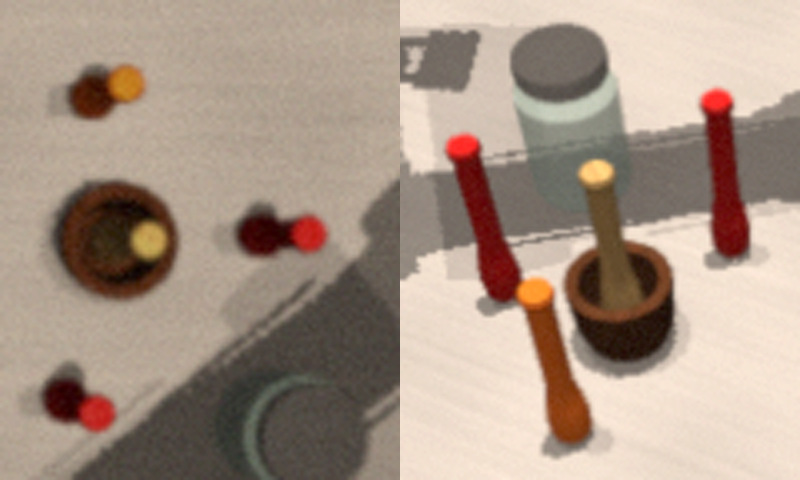

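```bash
python3 - <<'E'
from h import *
T=pickle.load(open("top0.pkl","rb"));S=pickle.load(open("scene0.pkl","rb"))
for n,a,b,z in [("knob",(427.5,290.25),(229.1,136.9),162),("mortar",(419.75,289.75),(236,170.2),58),("orange",(421.5,250.75),(210.8,172.3),150),("red1",(467.5,288.25),(188.9,128.8),150),("red2",(414.25,333.25),(264.8,115),150),
 ("jarcap",(390+320/4,230+432/4),(170+558/3.333-120,85+47/3.333),128)]:
    print(n,tri([(T,a),(S,b)]).round(1),atz(T,a,z).round(1),atz(S,b,z).round(1))
ct=[(270.8,241),(303.3,244.5),(284.3,266.3),(265.2,288.4),(298.2,292)];cs=[(373.6,277.6),(335.6,259.4),(367.7,246),(399.2,232),(362.5,217.1)]
for a,b in zip(ct,cs): print(tri([(T,a),(S,b)]).round(1))
from rig import env
from scipy.spatial.transform import Rotation as Ro
def q(th): return (Ro.from_euler('z',th)*Ro.from_euler('x',np.pi)).as_quat()
for th in np.linspace(-3,3,13):
    r=[env.inverse_kinematics(p,q(th)) for p in ([463,-283,200],[604,148,180],[470,160,180])]
    print(round(th,2),[None if x is None else np.round(x,2).tolist() for x in r])
E
```

```text
knob [ 476.7 -257.2  158.5] [ 477.7 -258.5  162. ] [ 478.9 -252.6  162. ]
mortar [ 478.4 -255.8   53.7] [ 479.6 -257.4   58. ] [ 480.7 -250.7   58. ]
orange [ 576.6 -242.9  148.3] [ 577.6 -244.3  150. ] [ 577.  -239.7  150. ]
red1 [ 483.3 -362.7  147.5] [ 484.6 -364.1  150. ] [ 484.6 -358.2  150. ]
red2 [ 368.1 -227.3  148.2] [ 369.1 -228.7  150. ] [ 369.3 -224.3  150. ]
jarcap [ 355.3 -371.7  136.9] [ 356.9 -378.2  128. ] [ 344.8 -374.6  128. ]
[603.4 148.6  36.1]
[595.9  59.4  35.6]
[535.3 109.5  36.5]
[473.9 159.8  41.3]
[466.5  70.1  36.3]
-3.0 [[-0.19, 0.16, -0.32, 0.0, -1.09, -1.24], [0.55, 0.3, -0.18, -0.0, -1.09, -1.98], [0.72, 0.1, -0.44, -0.0, -1.03, -2.15]]
-2.5 [[-0.19, 0.16, -0.32, 0.0, -1.09, -0.74], [0.55, 0.3, -0.18, -0.0, -1.09, -1.48], [0.72, 0.1, -0.44, -0.0, -1.03, -1.65]]
-2.0 [[-0.19, 0.16, -0.32, 0.0, -1.09, -0.24], [0.55, 0.3, -0.18, 0.0, -1.09, -0.98], [0.72, 0.1, -0.44, 0.0, -1.03, -1.15]]
-1.5 [[-0.19, 0.16, -0.32, 0.0, -1.09, 0.26], [0.55, 0.3, -0.18, 0.0, -1.09, -0.48], [0.72, 0.1, -0.44, 0.0, -1.03, -0.65]]
-1.0 [[-0.19, 0.16, -0.32, 0.0, -1.09, 0.76], [
[... 357 characters left out ...]
2.26], [0.55, 0.3, -0.18, 0.0, -1.09, 1.52], [0.72, 0.1, -0.44, 0.0, -1.03, 1.35]]
1.0 [[-0.19, 0.16, -0.32, 0.0, -1.09, 2.76], [0.55, 0.3, -0.18, 0.0, -1.09, 2.02], [0.72, 0.1, -0.44, 0.0, -1.03, 1.85]]
1.5 [[-0.19, 0.16, -0.32, 0.0, -1.09, -3.03], [0.55, 0.3, -0.18, 0.0, -1.09, 2.52], [0.72, 0.1, -0.44, 0.0, -1.03, 2.35]]
2.0 [[-0.19, 0.16, -0.32, -0.0, -1.09, -2.53], [0.55, 0.3, -0.18, 0.0, -1.09, 3.02], [0.72, 0.1, -0.44, 0.0, -1.03, 2.85]]
2.5 [[-0.19, 0.16, -0.32, -0.0, -1.09, -2.03], [0.55, 0.3, -0.18, 0.0, -1.09, -2.77], [0.72, 0.1, -0.44, 0.0, -1.03, -2.94]]
3.0 [[-0.19, 0.16, -0.32, -0.0, -1.09, -1.53], [0.55, 0.3, -0.18, -0.0, -1.09, -2.27], [0.72, 0.1, -0.44, -0.0, -1.03, -2.44]]
```

```bash
cat >> h.py <<'E'
from rig import env
from scipy.spatial.transform import Rotation as Ro
Q=(Ro.from_euler('z',-1.57)*Ro.from_euler('x',np.pi)).as_quat()
def st(m=""): print(m,"t",round(env.read_clock(),2),"p",np.round(env.read_tcp_pos(),2),"F",np.round(env.read_contact_force(),2),"op",round(env.read_opening(),2),"g",round(env.read_grip_force(),1))
E
python3 - <<'E'
from h import *
env.move_pose([477,-257,240],Q); st("above")
env.set_gripper(50); st()
env.movel([477,-257,101],Q,rate=150); st("down")
env.set_gripper(12); st("grip")
env.hold(0.2); st()
env.movel([477,-257,107],rate=40); st("up6")
s=env.snapshot("scene"); cv2.imwrite("pics/g1.png",cv2.convertScaleAbs(cv2.resize(s["frame"][60:240,110:330],(660,540)),alpha=1.4))
E
```

```text
above t 1.63 p [ 476.87 -257.65  239.94] F [0.91 0.21 0.12] op 87.75 g 0.0
 t 2.46 p [ 477.03 -256.96  240.02] F [ 0.93 -0.73  0.05] op 50.29 g 0.0
down t 3.53 p [ 477.61 -257.16  101.79] F [-0.24  0.51 -0.56] op 49.73 g 0.0
grip t 4.14 p [ 477.08 -257.04  101.16] F [0.01 0.03 1.87] op 19.41 g 30.0
 t 4.34 p [ 477.12 -257.05  101.17] F [0.23 0.1  1.75] op 19.44 g 30.0
up6 t 4.64 p [ 477.1  -256.98  107.17] F [-0.1   0.18 -1.33] op 19.45 g 30.0
```

View pics/g1.png

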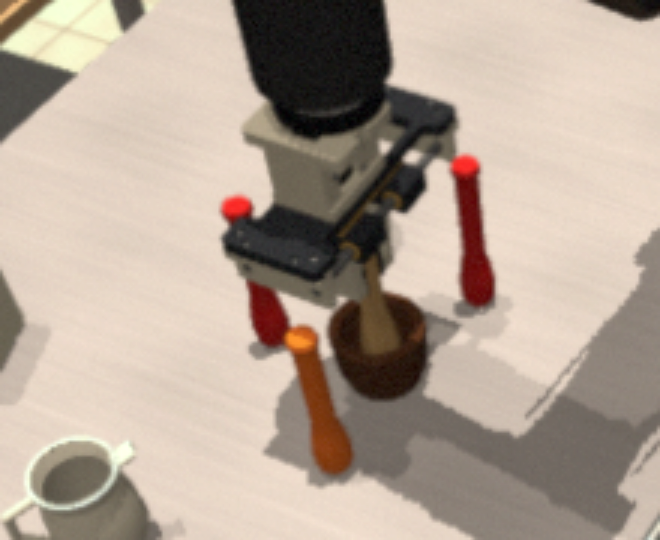

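```bash
cat >> h.py <<'E'
def fz(n=6): return np.median([env.read_contact_force()[2] for _ in range(n)])
def probe(x,y,z0,zmin,step=0.5,thr=2.5,rate=10):
    """descend from z0 in small steps until the upward force exceeds thr; returns trace"""
    env.movel([x,y,z0],rate=60); env.hold(0.25); b=fz(12); z=z0; tr=[]
    while z>zmin:
        z-=step; env.movel([x,y,z],rate=rate); f=fz()-b
        tr.append((round(z,2),round(env.read_tcp_pos()[2],2),round(f,2)))
        if f>thr: break
    return b,tr
E
python3 - <<'E'
from h import *
env.movel([477,-257,189],rate=150)
env.movel([535.3,109.5,170],rate=250); st("over centre")
b,tr=probe(535.3,109.5,136,120)
print(b,tr[:2],tr[-6:]); st("end")
env.hold(.2); st()
env.movel([535.3,109.5,145],rate=60); st()
E
```

```text
over centre t 7.03 p [535.09 108.63 170.01] F [ 0.2  -0.46 -0.2 ] op 19.43 g 30.0
0.03272681575131031 [(135.5, np.float64(135.57), np.float64(-0.0)), (135.0, np.float64(134.98), np.float64(-0.42))] [(126.0, np.float64(125.97), np.float64(-1.83)), (125.5, np.float64(125.47), np.float64(-0.42)), (125.0, np.float64(124.96), np.float64(-0.74)), (124.5, np.float64(124.45), np.float64(-1.1)), (124.0, np.float64(124.06), np.float64(0.53)), (123.5, np.float64(124.0), np.float64(4.56))]
end t 14.24 p [535.52 109.55 124.  ] F [-1.15 -0.2   4.59] op 19.7 g 30.0
 t 14.44 p [535.53 109.55 123.99] F [-1.88 -0.56  6.24] op 19.24 g 30.0
 t 14.95 p [535.37 109.61 145.27] F [ 0.55 -0.32 -1.03] op 19.47 g 30.0
```

```bash
python3 - <<'E'
from h import *
for x,y in [(603.4,148.6),(595.9,59.4),(466.5,70.1),(473.9,159.8)]:
    env.movel([x,y,140],rate=150)
    b,tr=probe(x,y,132,121,step=0.6,thr=2.2,rate=15)
    env.movel([x,y,138],rate=80)
    print(x,y,round(b,2),[tuple(map(float,a)) for a in tr[-3:]],len(tr),round(env.read_clock(),2))
E
```

```text
603.4 148.6 -0.94 [(124.8, 124.74, 0.53), (124.2, 124.2, -0.04), (123.6, 124.08, 5.13)] 14 19.99
595.9 59.4 -1.29 [(124.2, 124.14, 0.28), (123.6, 123.77, 1.72), (123.0, 123.73, 6.43)] 15 25.36
466.5 70.1 -0.61 [(124.8, 124.76, -0.18), (124.2, 124.29, 0.85), (123.6, 124.19, 6.98)] 14 30.74
473.9 159.8 -1.51 [(130.2, 130.13, 1.58), (129.6, 129.69, 1.8), (129.0, 129.64, 6.14)] 5 33.53
```

```bash
python3 - <<'E'
from h import *
x,y=473.9,159.8
env.movel([x,y,130.2],rate=60); z=130.2; tr=[]
while z>119:
    p=env.read_tcp_pos()[2]; f=fz(3)
    tr.append((round(z,2),round(float(p),2),round(float(f),1)))
    if p<124.25 or f>26: break
    z-=1.0 if p>126 else 0.35
    env.movel([x,y,z],rate=15)
env.movel([x,y,127],rate=40)
print(tr,round(env.read_clock(),2))
b,t2=probe(x,y,125.6,121,step=0.5,thr=2.2,rate=15); env.movel([x,y,138],rate=80)
print([tuple(map(float,a)) for a in t2],round(env.read_clock(),2))
E
```

```text
[(130.2, 129.38, -1.1), (129.2, 129.0, -0.3), (128.2, 128.67, 6.5), (127.2, 127.94, 8.4), (126.2, 127.03, 9.6), (125.2, 126.06, 8.7), (124.2, 125.08, 9.4), (123.85, 124.82, 10.3), (123.5, 124.49, 11.5), (123.15, 124.16, 10.7)] 36.32
[(125.1, 125.06, 0.31), (124.6, 124.58, -0.47), (124.1, 124.25, 1.28), (123.6, 124.19, 4.77)] 38.15
```

```bash
python3 - <<'E'
from h import *
for x,y in [(466.5,70.1),(535.3,109.5)]:
    env.movel([x,y,132],rate=150)
    b,t2=probe(x,y,125.4,121,step=0.4,thr=2.2,rate=15); env.movel([x,y,138],rate=80)
    print([tuple(map(float,a)) for a in t2],round(env.read_clock(),2))
s=env.snapshot("scene"); a=cv2.resize(s["frame"][185:325,295:435],(400,400),interpolation=cv2.INTER_CUBIC)
b=cv2.resize(s["frame"][85:225,170:310],(400,400),interpolation=cv2.INTER_CUBIC); cv2.imwrite("pics/p1.png",cv2.convertScaleAbs(np.hstack([a,b]),alpha=1.4))
E
```

```text
[(125.0, 125.04, 0.18), (124.6, 124.58, 0.1), (124.2, 124.26, 0.97), (123.8, 124.18, 5.3)] 40.73
[(125.0, 125.01, 0.37), (124.6, 124.55, 0.59), (124.2, 124.17, 0.07), (123.8, 124.0, 2.69)] 43.25
```

View pics/p1.png

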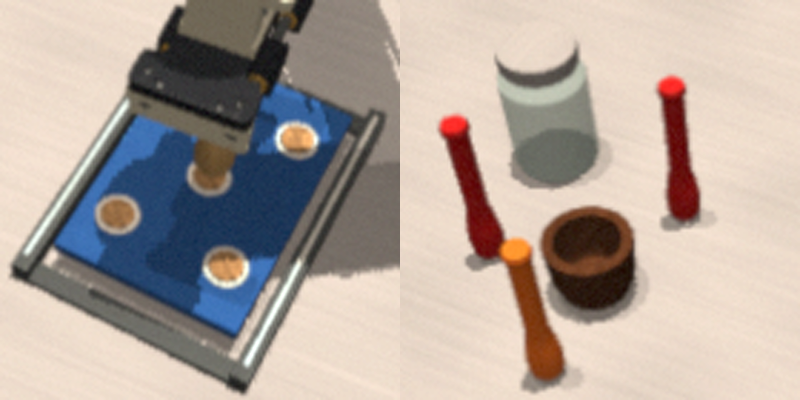

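```bash
python3 - <<'E'
from h import *
env.movel([535.3,109.5,185],rate=150)
env.movel([477,-257,189],rate=250); env.hold(0.2); st("over mortar")
env.movel([477,-257,106],rate=90); st()
z=103.0
while z>99.5:
    env.movel([477,-257,z],rate=20)
    if fz()>1.5: break
    z-=0.6
st("seated")
env.movel([477,-257,101.1],rate=20)
env.set_gripper(50); st("open")
env.movel([477,-257,215],rate=120); st("clear")
s=env.snapshot("scene"); cv2.imwrite("pics/f1.png",cv2.convertScaleAbs(cv2.resize(s["frame"][60:240,110:330],(660,540)),alpha=1.4))
E
```

```text
over mortar t 45.6 p [ 477.23 -256.32  189.07] F [ 1.11  0.07 -0.56] op 19.36 g 30.0
 t 46.67 p [ 477.48 -257.14  106.57] F [ 0.5  -0.75 -0.54] op 19.62 g 30.0
seated t 47.98 p [ 477.14 -257.12  101.13] F [-0.98  0.16  5.1 ] op 19.18 g 30.0
open t 48.96 p [ 477.02 -256.99  101.11] F [ 0.15  0.19 -1.27] op 49.95 g 0.0
clear t 50.06 p [ 476.5  -256.81  214.15] F [ 0.14  0.54 -0.71] op 50.07 g 0.0
```

View pics/f1.png

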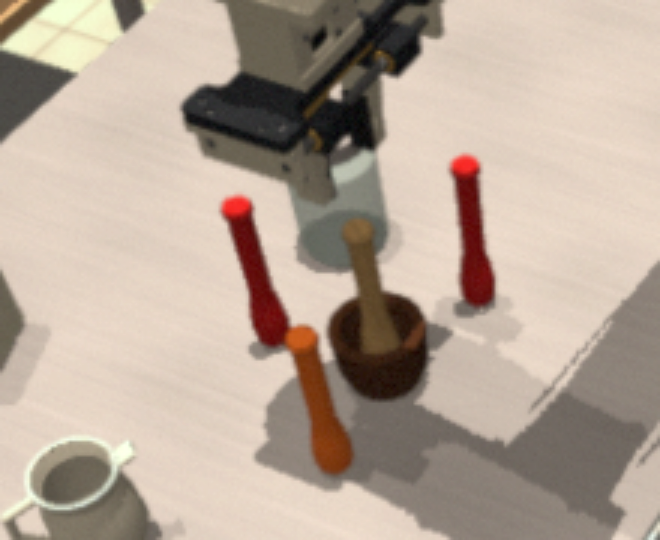

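The pestle stands upright in the mortar: its knob is at crop pixel (358,230) and the mortar mouth at (378,330). The neighbouring pieces are where they were.

```bash
python3 -c "
from rig import env
print(env.close_job())"
```

```text
the job is handed in; nothing more can be done
None
```

The high bumper, near (474, 160), stood about 5.6 mm proud; I pressed it to within about 0.5 mm of the other four, stood the pestle back in its mortar, and handed the job in at about 50 s.

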